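Lean the sign panel and lock the toe stop one hole on

TASK

Take the white plywood panel out of its slotted block and lean it on the bench easel: foot on the yellow strip, square to the easel, resting back against the black padded bar, and let go of it. Then pull up the black lock knob of the red stop, slide the stop one hole towards the panel and let the pin go fully home in that hole. Finish while still gripping the knob with the pin home, the panel left leaning and the other things on the bench undisturbed.

Things in the scene. Friction and masses are not known exactly. Their poses are not given: they have to be found in the camera images.
- easel: bench easel, fixed to the bench: a grey deck (233 in x, from x -100 to +133; 330 in y, from y -175 to +155; top face at z 12) with, along its y axis, a 30 mm square aluminium tube (centre x -65, top at z 42, holes every 40 mm) that carries the red sliding stop; a black padded rest bar at the +y end; a yellow strip on the deck for the panel's foot. Origin at the underside, in the middle of the work area; x, y level, z up. Yaw varies by about 0.2 rad.
- strip (a point): centre of the yellow strip painted on the deck, 130 long (easel x) and 40 wide (easel y), level with the deck's top; easel (40, 66, 12)
- rest_bar (a point): mid-length of the axis of the black padded rest bar: diameter 18, along easel x, 100 above the deck, 46 beyond the strip's centre in easel +y; red posts 14 wide stand at its ends, easel x -40 and +125, their tops at z 129. With the foot on the strip's middle, a panel leaning on the bar stands about 18 degrees from upright, top towards +y.
- panel_mid (a point): centre of the panel to be leaned: a loose white-painted plywood slab 110 wide (its x), 12 thick (its y), 170 tall (its z), about 0.17 kg. It starts standing upright in the dark wooden slotted block, slot 15 wide (along the slab's width) and 40 deep, its foot 10 above the bench; the block is 140 x 75, 50 high, so the upper 120 of the slab is free.
- panel_foot (a point): middle of the panel's lower end face (85 below its centre)
- panel: the panel; origin at the middle of its lower end face, z up along its height, x along its width, y through its thickness
- rack: dark wooden slotted block in which the panel starts, fixed; origin at its underside, 140 along its x (the slot's direction), 75 in y, 50 high
- stop (a joint): position of the red sliding stop along the tube in m: 0 at the start, growing towards the rest bar (easel +y); the next hole is at 0.040. It slides with about 2.5 N of friction, but only while the pin is out of its hole. Its red toe bar lies across the deck on easel x, 60 ahead of the pin, 16 to 42 above the bench; with the pin in the next hole the toe's face stands 6 short of the yellow strip.
- plunger (a joint): how far the lock plunger is pulled up, in m: 0 fully home in a hole, 0.014 its upper end. The pin reaches 8 mm into the tube, so above 0.008 it is free. A spring pulls it down with 4 N when home and 7.5 N at the top; let down between holes, the pin rides on the tube at about 0.008 and drops into a hole when within about 1 mm of it.
- knob (a point): centre of the plunger's black round knob: upright cylinder, diameter 24, 26 high, its centre 81 above the bench when home; below it a thin stem, then a steel boss of diameter 20 with its top at 60 above the bench, on the red sleeve (38 in x, 50 in y, top at 47). The knob rides on the stop: pulled up it can carry the stop along. Most room for fingers is on its easel -x and +x sides.
- next_hole (a point): mouth of the hole to use, centre of the tube's top face; the knob stands right above it at the end
- toe (a point): middle of the toe bar's face towards the strip
- pot: bystander: terracotta plant pot, rim diameter 100, 85 high (mm); origin at its underside
- small_pot: bystander: terracotta plant pot, rim diameter 70, 65 high (mm); origin at its underside
- glue: bystander: white glue bottle with an orange cap, diameter 56, 130 high (mm); origin at its underside
- screw_box: bystander: open green box of screws, 110 x 150, 55 high (mm); origin at its underside
- screwdriver: bystander: screwdriver lying on the bench
- offcut: bystander: timber offcut 90 x 45 x 45 (mm); origin at its underside
Mind the look-alikes: they are no part of the job. What is meant by the panel is not green, and is the smaller of those in its own colour.

How it is judged:
By the outcome, as a careful person would: the job done as asked, in the order asked, and still so for the second after the job is handed in, while the arm keeps its last pose, push and grip.
It also fails if it takes over 48 s, if anything falls off the work surface, if the arm or the gripper's body presses on something with over 40 N, if the wrist force passes 120 N, or if a joint passes its speed limit or range.

ROBOT

A 6-joint arm with a two-finger parallel gripper is mounted at the origin on the work surface. World frame = base frame: x ahead of the robot, y to its left, z up, the work surface at z = 0. Lengths are in m, angles in rad, forces in N, time in s.
With the tool pointing down it reaches from about 0.325 to 0.925 m from the base axis. Payload 3.1 kg.
Tool frame: the origin (TCP) lies at the very end of the fingers, on their centre line; the grasp point (between the pads) lies 19 mm behind it; z points along the fingers, y is the direction in which the jaws open and shut (so a half turn about z gives the same grasp; the last joint's range is limited). The gripper opens to 85 mm and grips with 20 to 120 N. Pads are 22 mm wide; open, the fingers measure 114 mm over their backs; the gripper's body (76 mm by 85 mm) begins 54 mm behind the grasp point. The pads swing forward as they close: fully open they stand 13 mm farther back than shut.
Start: joints at [1.171, 0.217, 1.613, -0, 1.311, -0.112], TCP at [0.177, 0.599, 0.231] pointing down, gripper open.
Joint ranges: [-2.75, 2.75], [-0.78, 2.1], [0.31, 2.55], [-1.13, 4.27], [0.13, 2.63], [-2.58, 2.58]. Speed limits (rad/s): [2.79, 2.79, 3.14, 3.14, 3.14, 3.14].

INTERFACE

Orientations are given as a unit quaternion [w, x, y, z].
In Python, from station import status, read_camera, camera_info, sign_off gives the robot as it stands. The module is installed in compiled form; this text tells all that it offers.
- The arm moves only by the tool move_arm, never from a script. Its argument "commands" is a list of rows, each an object of numbers: "tx", "ty", "tz": the shift along the world's x, y, z in m; "twist": the turn about the world's z in rad. In form: [{"tx": .., "ty": .., "tz": .., "twist": ..}, ...]. A call has 1 to 12 rows; each row shifts and turns the pose as measured when the row begins; what a row does not reach is not made up. A row lasts 1/10 s, in which the tool goes at most 50 mm and 8.59 degrees, less where a joint would pass 70% of its speed; a pose out of reach is approached as far as the arm can. A call is refused whole if a number of a shift passes 0.05 or a number of a turn 0.15, either way. A call with a gripper value outside its range is refused whole. "grip" is the finger opening in m, from 0 to 0.0854, set as the call begins (left out, the last holds). The fingers move at their own pace and stop on an object; the grip force is fixed at half the most. Time passes only in rows, so rows that do not move let the fingers close. It gives the time, the measured TCP pose, the force and the opening at its end, in the units of the state.
- status.get_obs(): the state, without advancing time (a new reading comes with each control period).
- read_camera(name): name is "scene" or "top" or "wrist"; returns (picture, depth): 480x640x3 uint8, blue, green, red; 480x640 float32, m along the optical axis (not along the pixel's ray), 0 where there is no reading.
- camera_info(name): a dict with "vfov" (degrees; the focal length in pixels is half the picture's height over the tangent of half this angle, whatever the lens; pixels are square), "cx", "cy" (the principal point, pixels), "camera_from_world" (4x4, takes a point from world to camera coordinates). Camera axes: x right, y up, looking along -z (the intrinsics and any distortion apply to the point x, -y, -z); pixel columns grow to the right and rows downward; lengths in m; the calibration is good to about 2 mm. The wrist camera is an equidistant fisheye: a pixel r from the principal point sees the ray r / f radians off the axis. A picture is of the moment at which its call begins: read the wrist's pose just before it. camera_info takes no time and is no camera call; for the wrist camera it gives the pose at the moment of the call.
- sign_off(): hands the job in, once; it reports no verdict.
The state is a dict: "t": time; "joint_positions": joint angles; "dq": joint speeds; "joint_torque": joint torques, N m; "tool_pos": TCP position; "orientation": TCP orientation; "contact_force": force on the tool from outside, world axes, zero at the start; "torque": the same for the moment, N m; "gripper_width": finger opening in m.
Only numpy, scipy, OpenCV 4.12 (cv2) and the standard library are available. Lean on these libraries where they do the work, as an engineer would, in place of code of your own. Each camera call takes 0.05 s, during which the arm holds its last target.

## Working session

There is one attempt and no reset: what is moved stays moved. The work goes in short steps, Python scripts to look and compute and a tool call to move; the robot and the scene stay as the last step left them, time stands still between calls to the robot, and variables do not carry over. Pictures are saved under pics/ and viewed, and the job is handed in when it is done.

Besides the shell and the picture viewer there is one more tool, called after "Request:" in YAML: its name, and indented under it one key for each argument. move_arm: Moves the arm, as the interface text tells. Its arguments: {"type":"object","properties":{"commands":{"type":"array","items":{"type":"object","properties":{"tx":{"type":"number"},"ty":{"type":"number"},"tz":{"type":"number"},"twist":{"type":"number"}}}},"grip":{"type":"number"}},"required":["commands"]}

```bash
mkdir -p pics; cat > h.py <<'E'
import numpy as np, cv2, json
from station import status, read_camera, camera_info, sign_off
def grab(name, tag):
    info=camera_info(name); img,d=read_camera(name)
    cv2.imwrite(f'pics/{tag}.png',img); np.savez(f'{tag}.npz',img=img,d=d,T=np.array(info['camera_from_world']),v=info['vfov'],cx=info['cx'],cy=info['cy'],name=name)
    return img,d,info
class Cam:
    def __init__(s,tag):
        z=np.load(f'{tag}.npz'); s.img=z['img'];s.d=z['d'];s.T=z['T'];s.f=240/np.tan(np.radians(float(z['v']))/2);s.cx=float(z['cx']);s.cy=float(z['cy']);s.fish=str(z['name'])=='wrist'
        s.W=np.linalg.inv(s.T)
    def dirs(s,u,v):
        x=(np.asarray(u,float)-s.cx)/s.f;y=(np.asarray(v,float)-s.cy)/s.f
        if s.fish:
            r=np.hypot(x,y); k=np.where(r>1e-9,np.tan(np.minimum(r,1.5))/np.maximum(r,1e-9),1.); x=x*k;y=y*k
        return np.stack([x,-y,-np.ones_like(x)],-1)   # scaled to unit depth
    def depth_pt(s,u,v):
        u=np.asarray(u);v=np.asarray(v)
        p=s.dirs(u,v)*s.d[v,u][...,None]
        return p@s.W[:3,:3].T+s.W[:3,3]
    def plane(s,u,v,z):
        d=s.dirs(u,v)@s.W[:3,:3].T; o=s.W[:3,3]
        return o+d*((z-o[2])/d[...,2])[...,None]
    def proj(s,P):
        P=np.atleast_2d(P); c=P@s.T[:3,:3].T+s.T[:3,3]
        x=c[:,0]/-c[:,2]; y=-c[:,1]/-c[:,2]
        if s.fish:
            r=np.hypot(x,y); k=np.arctan(r)/np.maximum(r,1e-9); x=x*k;y=y*k
        return np.stack([s.cx+s.f*x,s.cy+s.f*y],-1)
E
python3 - <<'E'
from h import *
for n in ('scene','top','wrist'):
    i,d,info=grab(n,n+'0'); print(n,{k:v for k,v in info.items() if k!='camera_from_world'}); print(np.round(np.linalg.inv(info['camera_from_world']),3))
o=status.get_obs(); print({k:np.round(v,3) for k,v in o.items()})
E
```

```text
scene {'vfov': 47.41683397742773, 'cx': 317.34712393872906, 'cy': 241.6103017836437}
[[-0.088 -0.84   0.535  1.378]
 [ 0.996 -0.082  0.035  0.126]
 [ 0.015  0.536  0.844  1.445]
 [ 0.     0.     0.     1.   ]]
top {'vfov': 54.50769529071312, 'cx': 320.6707656133839, 'cy': 234.22192801892683}
[[ 0.074  0.975 -0.21   0.299]
 [-0.997  0.072 -0.015  0.055]
 [ 0.     0.21   0.978  1.284]
 [ 0.     0.     0.     1.   ]]
wrist {'vfov': 65.70646984690485, 'cx': 323.14925953878617, 'cy': 239.6276809710861}
[[ 0.284 -0.911 -0.3    0.1  ]
 [ 0.959  0.27   0.09   0.622]
 [-0.001 -0.313  0.95   0.372]
 [ 0.     0.     0.     1.   ]]
{'t': np.float64(0.15), 'joint_positions': array([ 1.171,  0.218,  1.615,  0.   ,  1.311, -0.112]), 'dq': array([ 0.001, -0.002, -0.004,  0.   , -0.002, -0.001]), 'joint_torque': array([ 0.0000e+00, -3.9745e+01, -3.0442e+01, -0.0000e+00,  6.0000e-03,
        0.0000e+00]), 'tool_pos': array([0.177, 0.599, 0.23 ]), 'orientation': array([-0.   ,  0.143,  0.99 , -0.001]), 'contact_force': array([ 0.141,  0.481, -0.675]), 'torque': array([-0.009, -0.001, -0.008]), 'gripper_width': np.float64(0.086)}
```

View pics/scene0.png

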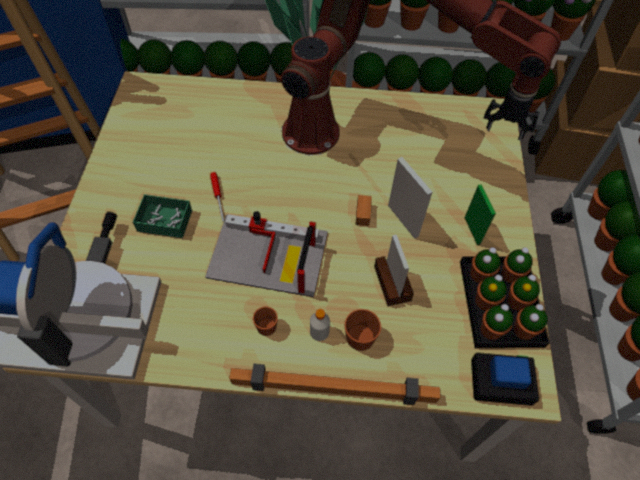

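View pics/top0.png

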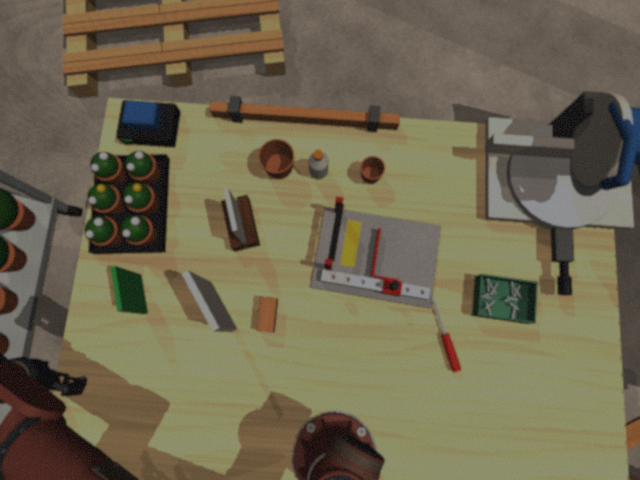

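View pics/wrist0.png

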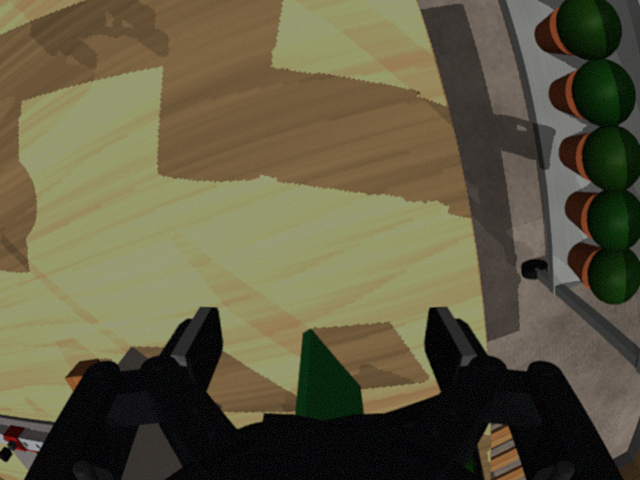

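The wanted panel is probably the small white slab in the dark block, at scene (397,270) and top (234,212). The things it could be taken for:
- the large white slab at scene (410,200), top (207,300)
- the green slab at scene (480,215), top (128,290)

The easel is at scene (270,255), top (380,255). Next I'll take close crops and coarse 3D positions.

```bash
python3 - <<'E'
from h import *
s=Cam('scene0');t=Cam('top0')
a=cv2.resize(s.img[225:310,360:430],None,fx=5,fy=5,interpolation=cv2.INTER_CUBIC)
b=cv2.resize(t.img[180:345,170:290],None,fx=2.6,fy=2.6,interpolation=cv2.INTER_CUBIC)
H=max(a.shape[0],b.shape[0]);c=np.zeros((H,a.shape[1]+b.shape[1],3),np.uint8);c[:a.shape[0],:a.shape[1]]=a;c[:b.shape[0],a.shape[1]:]=b
cv2.imwrite('pics/crop1.png',c)
e=cv2.resize(t.img[190:315,300:450],None,fx=5,fy=4.7,interpolation=cv2.INTER_CUBIC); cv2.imwrite('pics/crop2.png',e)
for n,c_,pts in (('top',t,dict(paneltop=(231,208),block=(240,228),big=(207,300),green=(128,290),knob=(391,286),strip=(350,243),bar=(334,235),deckc=(405,240),offcut=(266,315),sbox=(505,300),pot=(277,158),spot=(372,170),glue=(318,155),sd=(449,348),tubeL=(322,276),tubeR=(428,292)) ),('scene',s,dict(panel=(397,265),knob=(257,217),strip=(291,263),bar=(308,255)))):
    for k,(u,v) in pts.items(): print(n,k,np.round(c_.depth_pt(u,v),3))
E
```

```text
top paneltop [0.586 0.297 0.179]
top block [0.553 0.284 0.104]
top big [0.358 0.325 0.191]
top green [0.373 0.546 0.109]
top knob [ 0.433 -0.116  0.089]
top strip [ 0.554 -0.008  0.009]
top bar [0.549 0.039 0.12 ]
top deckc [ 0.573 -0.161  0.011]
top offcut [0.338 0.202 0.042]
top sbox [ 0.426 -0.432  0.023]
top pot [0.792 0.219 0.002]
top spot [ 0.775 -0.059  0.002]
top glue [0.76  0.096 0.126]
top sd [ 0.289 -0.284  0.024]
top tubeL [0.452 0.063 0.039]
top tubeR [ 0.43  -0.222  0.04 ]
scene panel [0.598 0.3   0.127]
scene knob [ 0.447 -0.119  0.087]
scene strip [ 0.554 -0.006  0.011]
scene bar [0.519 0.043 0.009]
```

View pics/crop1.png

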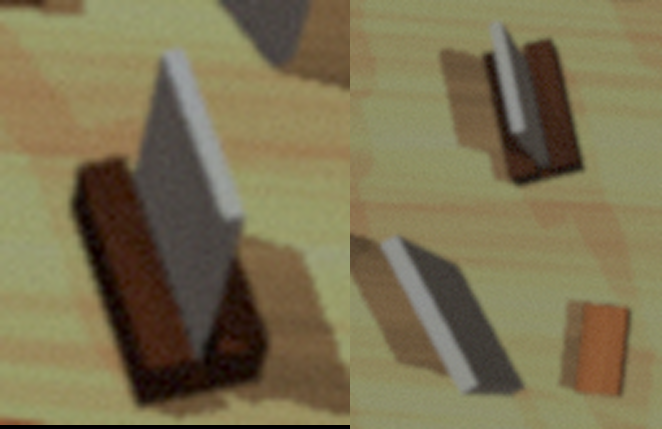

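View pics/crop2.png

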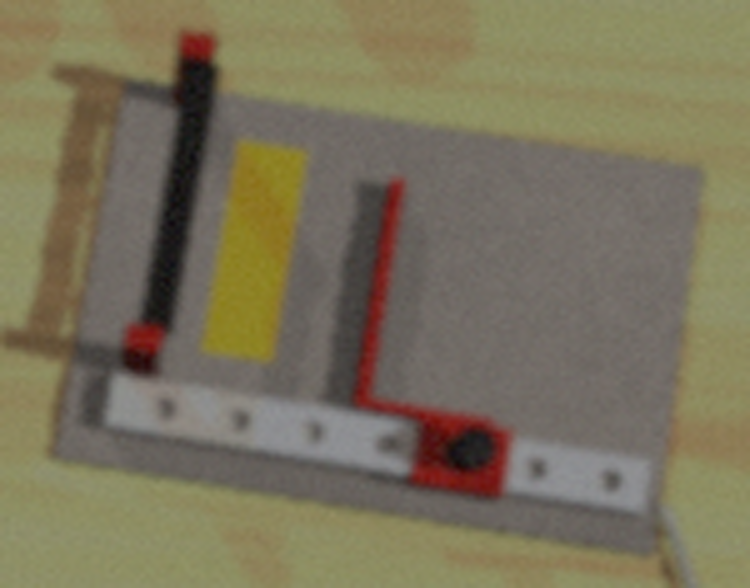

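The crops show the small white slab standing in the dark block (its top edge runs from top pixel (226,190) to (235,230)). The large white slab stands on its own and the green one is off to the side. I'll now measure the top edge, the block and the easel axes from both fixed views.

```bash
cat > m.py <<'E'
from h import *
def rect(P):
    r=cv2.minAreaRect((P[:,:2]*1000).astype(np.float32)); return r
def cloud(c,u0,u1,v0,v1):
    v,u=np.mgrid[v0:v1,u0:u1]; v=v.ravel();u=u.ravel()
    P=c.depth_pt(u,v); return u,v,P,c.img[v,u].astype(int)
if __name__=='__main__':
    for n,box in (('scene0',(360,430,225,310)),('top0',(210,270,180,255))):
        c=Cam(n);u,v,P,I=cloud(c,*box)
        m=(I.min(1)>120)&(np.ptp(I,axis=1)<40)&(P[:,2]>.165)   # bright top edge
        Q=c.plane(u[m],v[m],.180)
        r=rect(Q); L=Q[:,:2]-Q[:,:2].mean(0); w=np.linalg.svd(L)[2][0]
        print(n,'panel top n',m.sum(),'z med',np.median(P[m,2]).round(4),'mid',Q[:,:2].mean(0).round(4),'rect',r,'dir',w.round(3),'ang',np.degrees(np.arctan2(w[1],w[0])).round(1))
        m=(P[:,2]>.04)&(P[:,2]<.06)&(I.max(1)<110)&(I[:,2]>I[:,0]+10)
        print('  block top',m.sum(),rect(P[m]))
    for n,box in (('top0',(300,450,190,315)),('scene0',(200,335,205,300))):
        c=Cam(n);u,v,P,I=cloud(c,*box); b,g,r_=I.T
        def rep(k,m,z):
            # keep the largest blob
            M=np.zeros(c.img.shape[:2],np.uint8);M[v[m],u[m]]=1
            nn,lab,st,ce=cv2.connectedComponentsWithStats(M);j=1+np.argmax(st[1:,4]);m=m&(lab[v,u]==j)
            Q=c.plane(u[m],v[m],z);print(n,k,m.sum(),'zmed',np.median(P[m,2]).round(4),[np.round(x,1) for x in rect(Q)])
        rep('strip',(r_>110)&(g>100)&(b<60)&(P[:,2]<.03),.012)
        rep('tube',(I.min(1)>125)&(np.ptp(I,axis=1)<40)&(P[:,2]>.025),.042)
        rep('red',(r_>90)&(g<50)&(b<60)&(P[:,2]<.07)&(P[:,2]>.01),.042)
        rep('bar',(I.max(1)<60)&(P[:,2]>.10)&(P[:,2]<.14),.118)
        rep('knob',(I.max(1)<60)&(P[:,2]>.07)&(P[:,2]<.10),.094)
E
python3 m.py
```

```text
scene0 panel top n 146 z med 0.179 mid [0.5845 0.3013] rect ((583.5247802734375, 300.9314880371094), (106.48844909667969, 11.671977996826172), 18.43468475341797) dir [0.947 0.32 ] ang 18.7
  block top 661 ((531.4634399414062, 308.3476257324219), (120.87397766113281, 267.9065856933594), 84.12242889404297)
top0 panel top n 161 z med 0.1788 mid [0.5828 0.2991] rect ((583.117919921875, 299.1817321777344), (105.4617919921875, 9.663253784179688), 18.798025131225586) dir [-0.947 -0.321] ang -161.3
  block top 888 ((584.31005859375, 300.4590148925781), (140.496337890625, 75.4478759765625), 18.527193069458008)
top0 strip 583 zmed 0.0111 [array([553.9,  -9.8]), array([ 37.8, 125.5]), np.float64(84.8)]
top0 tube 376 zmed 0.0407 [array([446.9, -29.9]), array([130.7,  27.5]), np.float64(84.3)]
top0 red 245 zmed 0.0433 [array([494.3, -90.8]), array([186.2,  66. ]), np.float64(24.0)]
top0 bar 327 zmed 0.1185 [array([562. ,  35.7]), array([ 17.9, 148.7]), np.float64(86.1)]
top0 knob 57 zmed 0.0923 [array([ 434.6, -120.3]), array([17.9, 20.8]), np.float64(4.2)]
scene0 strip 476 zmed 0.0114 [array([555.1,  -7.5]), array([ 39.7, 128.3]), np.float64(84.7)]
scene0 tube 261 zmed 0.0407 [array([446.9, -33.8]), array([122.4,  28.5]), np.float64(84.3)]
scene0 red 125 zmed 0.0395 [array([518.2, -80.5]), array([144.5,  62.3]), np.float64(21.7)]
scene0 bar 252 zmed 0.1182 [array([557.2,  39.1]), array([ 19.8, 146. ]), np.float64(82.1)]
scene0 knob 49 zmed 0.0899 [array([ 448.7, -121.6]), array([29.9, 18. ]), np.float64(8.3)]
```

Both views agree:
- **Panel:** top middle at (0.5835, 0.300), z 0.179, width direction 18.6°.
- **Block:** 140 x 75, same yaw as the panel.
- **Strip:** (0.5545, -0.009), z 0.011.
- **Easel:** yaw about -5.5°.

I'll move above the panel and look with the wrist camera.

Request:
move_arm:
  commands:
    - {"tz": 0.04, "twist": 0.05}
    - {"tx": 0.034, "ty": -0.025, "twist": 0.055}
    - {"tx": 0.034, "ty": -0.025, "twist": 0.055}
    - {"tx": 0.034, "ty": -0.025, "twist": 0.055}
    - {"tx": 0.034, "ty": -0.025, "twist": 0.055}
    - {"tx": 0.034, "ty": -0.025, "twist": 0.055}
    - {"tx": 0.034, "ty": -0.025, "twist": 0.055}
    - {"tx": 0.034, "ty": -0.025, "twist": 0.055}
    - {"tx": 0.034, "ty": -0.025, "twist": 0.055}
    - {"tx": 0.034, "ty": -0.025, "twist": 0.055}
    - {"tx": 0.034, "ty": -0.025, "twist": 0.055}
    - {"tx": 0.034, "ty": -0.025, "twist": 0.055}
  grip: 0.085

```text
invalid input
```

Request:
move_arm:
  commands:
    - {"tx": 0.0, "ty": 0.0, "tz": 0.04, "twist": 0.05}
    - {"tx": 0.034, "ty": -0.025, "tz": 0.0, "twist": 0.055}
    - {"tx": 0.034, "ty": -0.025, "tz": 0.0, "twist": 0.055}
    - {"tx": 0.034, "ty": -0.025, "tz": 0.0, "twist": 0.055}
    - {"tx": 0.034, "ty": -0.025, "tz": 0.0, "twist": 0.055}
    - {"tx": 0.034, "ty": -0.025, "tz": 0.0, "twist": 0.055}
    - {"tx": 0.034, "ty": -0.025, "tz": 0.0, "twist": 0.055}
    - {"tx": 0.034, "ty": -0.025, "tz": 0.0, "twist": 0.055}
    - {"tx": 0.034, "ty": -0.025, "tz": 0.0, "twist": 0.055}
    - {"tx": 0.034, "ty": -0.025, "tz": 0.0, "twist": 0.055}
    - {"tx": 0.034, "ty": -0.025, "tz": 0.0, "twist": 0.055}
  grip: 0.085

```text
t: 1.25
tool_pos: [0.5212, 0.3393, 0.2666]
orientation: [-0.001, -0.173, 0.985, -0.003]
contact_force: [0.9, 0.3, 0.1]
gripper_width: 0.0852
```

Request:
move_arm:
  commands:
    - {"tx": 0.031, "ty": -0.02, "tz": 0.0, "twist": 0.0}
    - {"tx": 0.02, "ty": -0.013, "tz": 0.0, "twist": 0.0}
    - {"tx": 0.0, "ty": 0.0, "tz": 0.0, "twist": 0.0}

```text
t: 1.55
tool_pos: [0.5776, 0.2998, 0.2647]
orientation: [-0.002, -0.171, 0.985, -0.004]
contact_force: [0.5, 0.5, -0.2]
gripper_width: 0.0849
```

```bash
python3 - <<'E'
from h import *
grab('wrist','w1');o=status.get_obs(); print(np.round(o['tool_pos'],4),np.round(o['orientation'],4),o['t'])
E
```

```text
[0.5763 0.3007 0.2645] [-0.0026 -0.171   0.9853 -0.004 ] 1.6
```

View pics/w1.png

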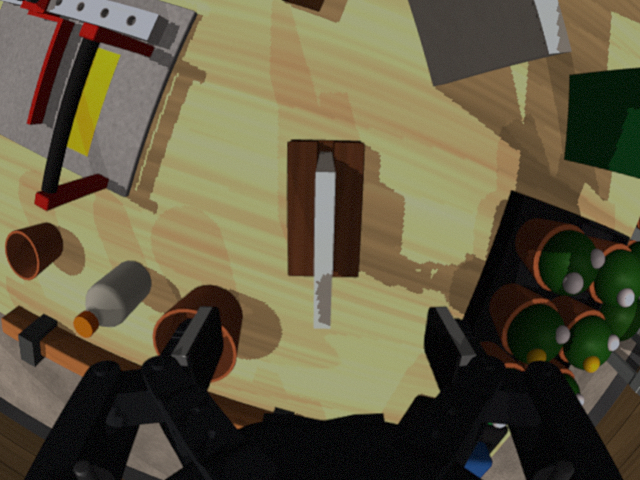

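The wrist view shows the panel's white top edge running from (325,165) to (321,328) above the block, between the fingers. I'll measure it by casting rays.

```bash
python3 - <<'E'
from h import *
from m import rect
c=Cam('w1');v,u=np.mgrid[145:335,295:350];v=v.ravel();u=u.ravel();I=c.img[v,u].astype(int);P=c.depth_pt(u,v)
m=(I.min(1)>85)&(np.ptp(I,axis=1)<35)&(P[:,2]>.17)
Q=c.plane(u[m],v[m],.180);print(m.sum(),np.median(P[m,2]),rect(Q),Q[:,:2].mean(0),rect(P[m]))
m=(P[:,2]>.045)&(P[:,2]<.055);v2,u2=np.mgrid[130:285,280:370];v2=v2.ravel();u2=u2.ravel();P2=c.depth_pt(u2,v2);m=(P2[:,2]>.045)&(P2[:,2]<.056)
print('block',rect(P2[m]))
print('tcp px',c.proj([status.get_obs()['tool_pos']]))
# max height of big white
b=Cam('top0');v,u=np.mgrid[270:332,180:236];P=b.depth_pt(u.ravel(),v.ravel());print('big max z',np.percentile(P[:,2],99))
E
```

```text
2849 0.17921675969915732 ((582.4529418945312, 301.126708984375), (110.18893432617188, 12.101171493530273), 18.44633674621582) [0.57809154 0.29956262] ((569.0180053710938, 296.6835021972656), (140.82061767578125, 12.129561424255371), 18.52274513244629)
block ((585.3668823242188, 301.7295227050781), (140.09402465820312, 75.64376068115234), 18.451026916503906)
tcp px [[325.66272901 310.57517536]]
big max z 0.23263376018945808
```

Request:
move_arm:
  commands:
    - {"tx": 0.003, "ty": 0.0, "tz": -0.035, "twist": -0.012}
    - {"tx": 0.003, "ty": 0.0, "tz": -0.035, "twist": -0.01}
    - {"tx": 0.0, "ty": 0.0, "tz": -0.03, "twist": 0.0}
    - {"tx": 0.0, "ty": 0.0, "tz": 0.0, "twist": 0.0}

```text
t: 2.0
tool_pos: [0.5789, 0.3042, 0.1635]
orientation: [-0.002, -0.161, 0.987, -0.002]
contact_force: [-1.5, 0.2, -0.2]
gripper_width: 0.0846
```

Request:
move_arm:
  commands:
    - {"tx": 0.0035, "ty": -0.003, "tz": -0.012, "twist": 0.0}
    - {"tx": 0.0, "ty": 0.0, "tz": -0.01, "twist": 0.0}
    - {"tx": 0.0, "ty": 0.0, "tz": 0.0, "twist": 0.0}

```text
t: 2.3
tool_pos: [0.5821, 0.3036, 0.143]
orientation: [-0.001, -0.163, 0.987, -0.002]
contact_force: [-1.0, -0.4, -0.4]
gripper_width: 0.0848
```

Request:
move_arm:
  commands:
    - {"tx": 0.0, "ty": -0.0025, "tz": -0.001, "twist": -0.003}
    - {"tx": 0.0, "ty": 0.0, "tz": 0.0, "twist": 0.0}

```text
t: 2.5
tool_pos: [0.5832, 0.3017, 0.1441]
orientation: [0.001, -0.161, 0.987, -0.001]
contact_force: [0.6, 0.3, 0.2]
gripper_width: 0.0846
```

Centred on the panel, so I'll close the fingers.

Request:
move_arm:
  commands:
    - {"tx": 0, "ty": 0, "tz": 0, "twist": 0}
    - {"tx": 0, "ty": 0, "tz": 0, "twist": 0}
    - {"tx": 0, "ty": 0, "tz": 0, "twist": 0}
    - {"tx": 0, "ty": 0, "tz": 0, "twist": 0}
    - {"tx": 0, "ty": 0, "tz": 0, "twist": 0}
    - {"tx": 0, "ty": 0, "tz": 0, "twist": 0}
  grip: 0.0

```text
t: 3.1
tool_pos: [0.5854, 0.3022, 0.1476]
orientation: [0.004, -0.161, 0.987, -0.001]
contact_force: [0.6, -0.1, -1.0]
gripper_width: 0.011
```

```bash
python3 - <<'E'
from h import *
o=status.get_obs(); print({k:np.round(v,4) for k,v in o.items()})
E
```

```text
{'t': np.float64(3.1), 'joint_positions': array([ 0.3714,  0.3595,  1.5991, -0.0031,  1.1757, -1.5212]), 'dq': array([ 0.0001, -0.002 ,  0.0027, -0.0008, -0.0073,  0.0016]), 'joint_torque': array([ 9.52000e-02, -4.37587e+01, -2.82659e+01,  1.24000e-02,
        1.53500e-01, -2.00000e-03]), 'tool_pos': array([0.5854, 0.3022, 0.1476]), 'orientation': array([ 3.800e-03, -1.608e-01,  9.870e-01, -6.000e-04]), 'contact_force': array([ 0.5797, -0.0963, -1.0255]), 'torque': array([-0.0437, -0.0156,  0.0323]), 'gripper_width': np.float64(0.011)}
```

Request:
move_arm:
  commands:
    - {"tx": 0, "ty": 0, "tz": 0.015, "twist": 0}
    - {"tx": 0, "ty": 0, "tz": 0.025, "twist": 0}
    - {"tx": 0, "ty": 0, "tz": 0.03, "twist": 0}
    - {"tx": 0, "ty": 0, "tz": 0.03, "twist": 0}
    - {"tx": 0, "ty": 0, "tz": 0.03, "twist": 0}
    - {"tx": 0, "ty": 0, "tz": 0.02, "twist": 0}
    - {"tx": 0, "ty": 0, "tz": 0, "twist": 0}

```text
t: 3.8
tool_pos: [0.5805, 0.3005, 0.3025]
orientation: [-0.001, -0.161, 0.987, -0.002]
contact_force: [0.7, 0.5, -1.7]
gripper_width: 0.0113
```

```bash
python3 - <<'E'
from h import *
grab('wrist','w2');grab('scene','s2');o=status.get_obs(); print({k:np.round(v,4) for k,v in o.items()})
cv2.imwrite('pics/c2.png',np.hstack([cv2.imread('pics/w2.png')[:, 100:540],cv2.resize(cv2.imread('pics/s2.png')[120:330,330:480],None,fx=2.285,fy=2.285)]))
E
```

```text
{'t': np.float64(3.9), 'joint_positions': array([ 0.3716,  0.2354,  1.466 , -0.0027,  1.4486, -1.5221]), 'dq': array([ 0.0002,  0.0287,  0.0439,  0.0011, -0.0012, -0.0007]), 'joint_torque': array([ 1.75000e-02, -4.40458e+01, -3.36070e+01, -1.13000e-02,
        4.87000e-02, -1.00000e-04]), 'tool_pos': array([0.579 , 0.2999, 0.2984]), 'orientation': array([-0.0038, -0.1609,  0.987 , -0.0022]), 'contact_force': array([ 0.2125, -0.6264, -1.953 ]), 'torque': array([ 0.0432, -0.0401, -0.0237]), 'gripper_width': np.float64(0.0111)}
```

View pics/c2.png

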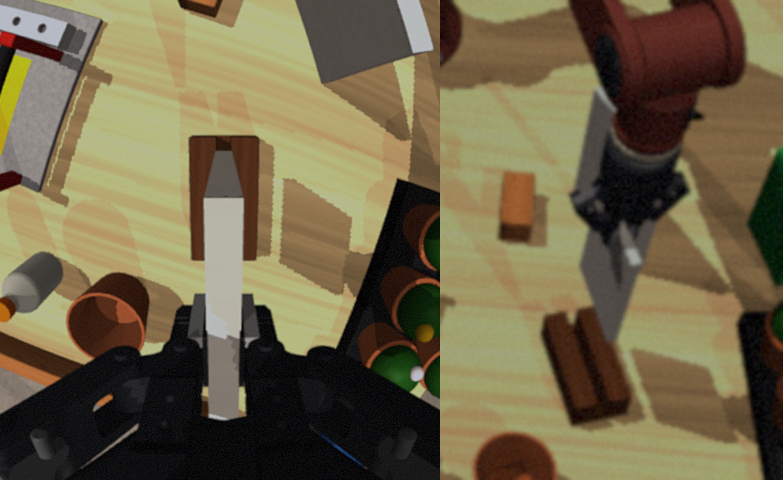

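The panel is gripped, upright and clear of the block (wrist crop (225,300), scene crop (610,270)). I'll refine the easel yaw from the deck before carrying it over.

```bash
python3 - <<'E'
from h import *
from m import *
for n,box,vv in (('top0',(295,455,190,320),0),('scene0',(195,335,205,300),0),('w1',(0,215,0,215),0)):
    c=Cam(n);u,v,P,I=cloud(c,*box);b,g,r=I.T
    # yellow strip
    m=(r>100)&(g>90)&(b<60)&(P[:,2]<.03)&(P[:,2]>.004) & (np.linalg.norm(P[:,:2]-[.5545,-.009],axis=1)<.08)
    if m.sum()>50:
        Q=c.plane(u[m],v[m],.012); L=Q[:,:2]-Q[:,:2].mean(0); w=np.linalg.svd(L,full_matrices=False)[2][0]
        print(n,'strip',m.sum(),rect(Q),'pca',np.degrees(np.arctan2(w[1],w[0])))
    # deck: grey with z near 12
    m=(np.ptp(I,axis=1)<28)&(P[:,2]<.022)&(P[:,2]>.003)
    M=np.zeros(c.img.shape[:2],np.uint8);M[v[m],u[m]]=1;M=cv2.morphologyEx(M,cv2.MORPH_OPEN,np.ones((3,3)))
    vv,uu=np.nonzero(M);Q=c.plane(uu,vv,.012);print(n,'deck',len(uu),rect(Q))
    m=(I.min(1)>100)&(np.ptp(I,axis=1)<40)&(P[:,2]>.030)&(P[:,2]<.05)
    if m.sum()>50:
        Q=c.plane(u[m],v[m],.042); L=Q[:,:2]-np.median(Q[:,:2],0); w=np.linalg.svd(L,full_matrices=False)[2][0]
        print(n,'tube',m.sum(),Q[:,:2].mean(0),'pca',np.degrees(np.arctan2(w[1],w[0])))
    m=(I.max(1)<60)&(P[:,2]>.10)&(P[:,2]<.14)
    if m.sum()>50:
        Q=c.plane(u[m],v[m],.118 if n!='w1' else .116); L=Q[:,:2]-Q[:,:2].mean(0); w=np.linalg.svd(L,full_matrices=False)[2][0];print(n,'bar',m.sum(),Q[:,:2].mean(0),rect(Q),np.degrees(np.arctan2(w[1],w[0])))
E
```

```text
top0 strip 582 ((553.8799438476562, -9.827556610107422), (37.784915924072266, 125.54901885986328), 84.82947540283203) pca 174.52620433908288
top0 deck 6913 ((522.1288452148438, -84.69964599609375), (334.3468017578125, 232.6482696533203), 84.46139526367188)
top0 tube 908 [ 0.44174831 -0.06966238] pca 84.49607356348109
top0 bar 333 [0.56164834 0.03623354] ((552.8096923828125, 39.078514099121094), (20.546918869018555, 167.97604370117188), 83.2733154296875) 174.40403948018835
scene0 strip 471 ((555.083984375, -7.4564361572265625), (39.745914459228516, 128.32620239257812), 84.69500732421875) pca -5.17997420050224
scene0 deck 4699 ((526.6737670898438, -80.56793212890625), (329.7599792480469, 235.33778381347656), 84.4002914428711)
scene0 tube 513 [ 0.44255977 -0.08196385] pca 84.918028070214
scene0 bar 271 [0.56332294 0.03913175] ((573.052978515625, 39.853759765625), (21.75848960876465, 177.31005859375), 84.8887939453125) -5.5497145411092825
w1 strip 2373 ((554.4698486328125, -5.944812774658203), (36.51374053955078, 128.52696228027344), 84.26651763916016) pca -5.6422310202998105
w1 deck 16569 ((523.67236328125, -77.0478515625), (331.1695861816406, 230.85107421875), 84.46670532226562)
w1 tube 2276 [ 0.4512528  -0.00165464] pca 87.63160216463022
w1 bar 3040 [0.55929413 0.04343793] ((563.9351196289062, 47.2991943359375), (35.177276611328125, 181.97506713867188), 83.53933715820312) -5.968339998499081
```

Request:
move_arm:
  commands:
    - {"tx": -0.001, "ty": -0.02, "tz": 0, "twist": -0.03}
    - {"tx": -0.002, "ty": -0.032, "tz": 0, "twist": -0.045}
    - {"tx": -0.002, "ty": -0.036, "tz": 0, "twist": -0.05}
    - {"tx": -0.002, "ty": -0.036, "tz": 0, "twist": -0.05}
    - {"tx": -0.002, "ty": -0.036, "tz": 0, "twist": -0.05}
    - {"tx": -0.002, "ty": -0.036, "tz": 0, "twist": -0.05}
    - {"tx": -0.002, "ty": -0.036, "tz": 0, "twist": -0.05}
    - {"tx": -0.002, "ty": -0.03, "tz": 0, "twist": -0.045}
    - {"tx": -0.002, "ty": -0.02, "tz": 0, "twist": -0.03}
    - {"tx": 0, "ty": -0.01, "tz": 0, "twist": -0.01}
    - {"tx": 0, "ty": 0, "tz": 0, "twist": 0}

```text
t: 5.0
tool_pos: [0.5433, -0.0118, 0.2714]
orientation: [-0.027, 0.057, 0.998, -0.003]
contact_force: [-0.2, 0.2, -2.0]
gripper_width: 0.0112
```

Request:
move_arm:
  commands:
    - {"tx": 0, "ty": 0, "tz": 0, "twist": 0}
    - {"tx": 0, "ty": 0, "tz": 0, "twist": 0}
    - {"tx": 0, "ty": 0, "tz": 0, "twist": 0}

```text
t: 5.3
tool_pos: [0.5423, -0.0099, 0.2695]
orientation: [-0.029, 0.056, 0.998, -0.002]
contact_force: [0.8, 0.5, -2.2]
gripper_width: 0.0112
```

```bash
python3 - <<'E'
from h import *
o=status.get_obs(); print({k:np.round(v,4) for k,v in o.items()})
E
```

```text
{'t': np.float64(5.3), 'joint_positions': array([-0.1421,  0.0493,  1.7288, -0.0098,  1.4202, -1.5999]), 'dq': array([ 0.0141,  0.0019,  0.0013,  0.0044, -0.0018,  0.0013]), 'joint_torque': array([-2.87300e-01, -3.38282e+01, -3.16437e+01, -6.83000e-02,
        2.56200e-01, -2.00000e-04]), 'tool_pos': array([ 0.5423, -0.0099,  0.2695]), 'orientation': array([-0.0287,  0.0555,  0.998 , -0.0024]), 'contact_force': array([ 0.7901,  0.4957, -2.2075]), 'torque': array([ 0.0145, -0.1034, -0.0247]), 'gripper_width': np.float64(0.0112)}
```

Request:
move_arm:
  commands:
    - {"tx": 0.02, "ty": 0, "tz": 0.02, "twist": 0}
    - {"tx": 0.02, "ty": 0, "tz": 0.02, "twist": 0}
    - {"tx": 0, "ty": 0, "tz": 0, "twist": 0}

```text
t: 5.6
tool_pos: [0.5814, -0.0063, 0.3084]
orientation: [-0.031, 0.053, 0.998, -0.002]
contact_force: [0.1, -0.3, -2.0]
gripper_width: 0.0111
```

```bash
python3 - <<'E'
from h import *
o=status.get_obs(); print({k:np.round(v,4) for k,v in o.items() if k in('t','joint_positions','tool_pos','orientation','dq')}, o['joint_positions'][[1,2,4]].sum())
E
```

```text
{'t': np.float64(5.6), 'joint_positions': array([-0.1271,  0.1133,  1.5884, -0.0084,  1.5016, -1.5909]), 'dq': array([ 0.0173, -0.008 ,  0.0646, -0.0029,  0.0228,  0.0008]), 'tool_pos': array([ 0.5814, -0.0063,  0.3084]), 'orientation': array([-0.0311,  0.0531,  0.9981, -0.0019])} 3.2032894398251055
```

Request:
move_arm:
  commands:
    - {"tx": -0.005, "ty": -0.001, "tz": -0.03, "twist": 0.005}
    - {"tx": -0.005, "ty": -0.001, "tz": -0.03, "twist": 0.005}
    - {"tx": -0.005, "ty": 0, "tz": -0.03, "twist": 0}
    - {"tx": 0, "ty": 0, "tz": -0.02, "twist": 0}
    - {"tx": 0, "ty": 0, "tz": 0, "twist": 0}

```text
t: 6.1
tool_pos: [0.5634, -0.0041, 0.1948]
orientation: [-0.031, 0.044, 0.999, -0.002]
contact_force: [-0.1, 0.4, -2.3]
gripper_width: 0.0112
```

```bash
python3 - <<'E'
from h import *
grab('scene','s3');o=status.get_obs(); print({k:np.round(v,4) for k,v in o.items() if k in('t','joint_positions','tool_pos','orientation','dq')}, o['joint_positions'][[1,2,4]].sum())
cv2.imwrite('pics/c3.png',cv2.resize(cv2.imread('pics/s3.png')[120:320,180:400],None,fx=3,fy=3))
E
```

```text
{'t': np.float64(6.15), 'joint_positions': array([-0.127 ,  0.1602,  1.7489, -0.009 ,  1.2923, -1.6062]), 'dq': array([-0.0037, -0.0216, -0.0542,  0.0001,  0.0042,  0.0005]), 'tool_pos': array([ 0.5641, -0.0041,  0.1962]), 'orientation': array([-0.0301,  0.0444,  0.9986, -0.0018])} 3.201271918757478
```

View pics/c3.png

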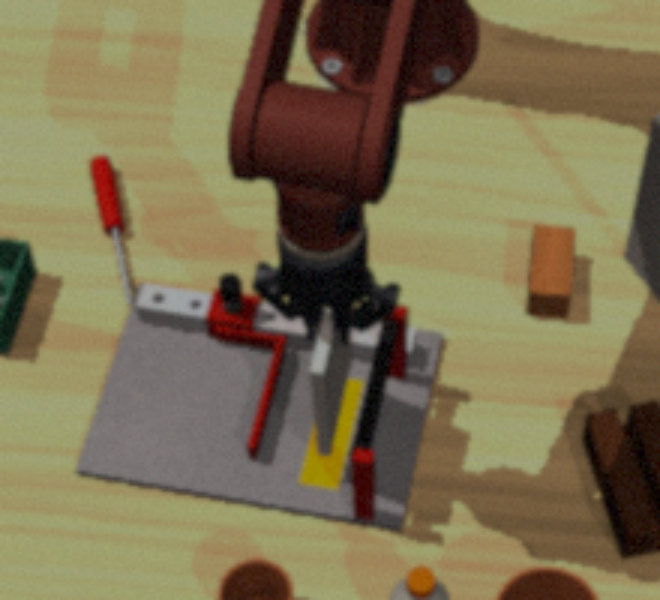

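Request:
move_arm:
  commands:
    - {"tx": 0.001, "ty": -0.002, "tz": -0.015, "twist": -0.005}
    - {"tx": 0.001, "ty": -0.0015, "tz": -0.012, "twist": -0.003}
    - {"tx": 0, "ty": 0, "tz": -0.007, "twist": 0}
    - {"tx": 0, "ty": 0, "tz": 0, "twist": 0}

```text
t: 6.55
tool_pos: [0.5684, -0.0076, 0.1632]
orientation: [-0.027, 0.048, 0.998, -0.002]
contact_force: [-0.5, -0.0, -1.7]
gripper_width: 0.0111
```

Request:
move_arm:
  commands:
    - {"tx": -0.001, "ty": 0, "tz": -0.006, "twist": 0}
    - {"tx": -0.001, "ty": 0, "tz": -0.006, "twist": 0}
    - {"tx": 0, "ty": 0, "tz": -0.003, "twist": 0}

```text
t: 6.85
tool_pos: [0.5686, -0.008, 0.152]
orientation: [-0.025, 0.048, 0.999, -0.002]
contact_force: [-7.2, 1.4, 19.3]
gripper_width: 0.0113
```

Request:
move_arm:
  commands:
    - {"tx": 0, "ty": 0, "tz": -0.002, "twist": 0}
    - {"tx": 0, "ty": 0, "tz": -0.002, "twist": 0}

```text
t: 7.05
tool_pos: [0.5687, -0.008, 0.1522]
orientation: [-0.025, 0.048, 0.999, -0.002]
contact_force: [-2.9, 0.3, 6.2]
gripper_width: 0.0115
```

```bash
python3 - <<'E'
from h import *
o=status.get_obs(); print({k:np.round(v,4) for k,v in o.items() if k in('t','joint_positions','tool_pos','orientation','dq','contact_force','torque')}, o['joint_positions'][[1,2,4]].sum())
grab('wrist','w4')
E
```

```text
{'t': np.float64(7.05), 'joint_positions': array([-0.1326,  0.211 ,  1.7778, -0.0095,  1.2028, -1.6034]), 'dq': array([ 0.0008,  0.0038, -0.0063,  0.0004,  0.0041,  0.    ]), 'tool_pos': array([ 0.5687, -0.008 ,  0.1522]), 'orientation': array([-0.0253,  0.0482,  0.9985, -0.0023]), 'contact_force': array([-2.8623,  0.3374,  6.1855]), 'torque': array([ 0.0548,  0.742 , -0.0248])} 3.191638917587051
```

View pics/w4.png

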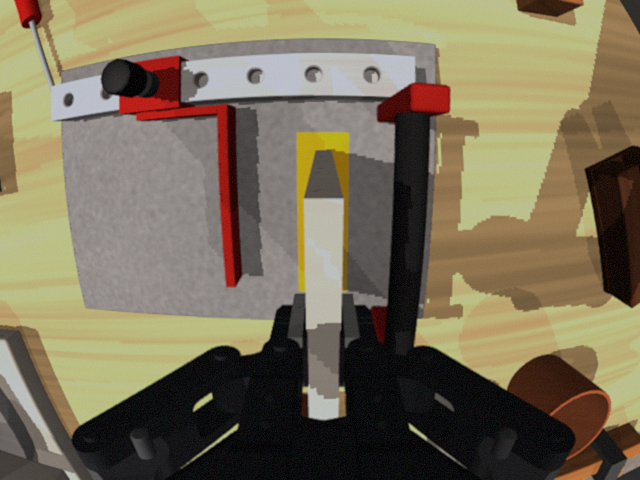

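The wrist view shows the foot over the yellow strip (strip from (298,132) to (348,290)), square to the bar, with light contact. I'll open the fingers slightly so they still guard the panel.

Request:
move_arm:
  commands:
    - {"tx": 0, "ty": 0, "tz": 0, "twist": 0}
    - {"tx": 0, "ty": 0, "tz": 0, "twist": 0}
    - {"tx": 0, "ty": 0, "tz": 0, "twist": 0}
    - {"tx": 0, "ty": 0, "tz": 0, "twist": 0}
  grip: 0.03

```text
t: 7.5
tool_pos: [0.5705, -0.0082, 0.154]
orientation: [-0.023, 0.048, 0.999, -0.003]
contact_force: [-0.0, 0.0, -0.3]
gripper_width: 0.0302
```

```bash
python3 - <<'E'
from h import *
o=status.get_obs(); print({k:np.round(v,4) for k,v in o.items() if k in('t','tool_pos','orientation','contact_force','torque')}, o['joint_positions'][[1,2,4]].sum())
grab('wrist','w5')
E
```

```text
{'t': np.float64(7.5), 'tool_pos': array([ 0.5705, -0.0082,  0.154 ]), 'orientation': array([-0.0228,  0.0482,  0.9986, -0.0025]), 'contact_force': array([-0.0011,  0.0325, -0.268 ]), 'torque': array([ 0.0047, -0.0325,  0.0013])} 3.1865377562309884
```

View pics/w5.png

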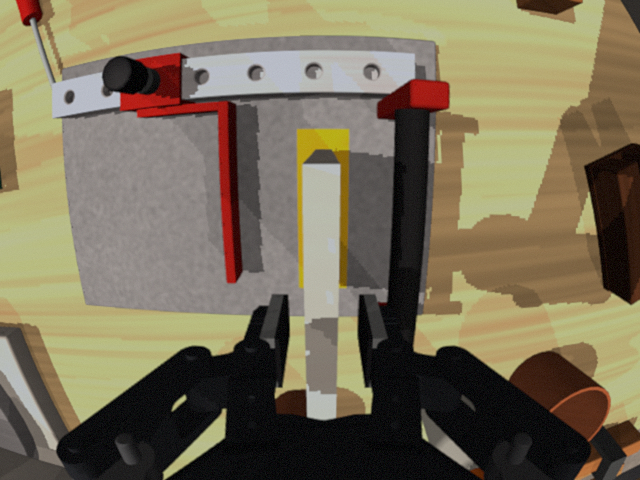

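The panel now stands alone and upright on the strip (top edge from (322,165) to (322,418)), between the open fingers. I'll check its position and squareness.

```bash
python3 - <<'E'
from h import *
from m import *
c=Cam('w5')
u,v,P,I=cloud(c,290,360,120,425);b,g,r=I.T
m=(I.min(1)>85)&(np.ptp(I,axis=1)<45)&(P[:,2]>.16)
Q=c.plane(u[m],v[m],.182);print('top',m.sum(),np.median(P[m,2]),rect(Q))
m=(r>100)&(g>90)&(b<60)&(P[:,2]<.03);Q=c.plane(u[m],v[m],.012);print('strip',rect(Q))
# panel face foot: dark grey pixels near z .012..; lowest visible end-face corner
for q in ((304,163),(341,163),(313,150),(331,150)): print(q,c.depth_pt(*q).round(4))
E
```

```text
top 8721 0.1811611381559322 ((549.3409423828125, -5.197961807250977), (22.54360008239746, 116.10371398925781), 85.25086975097656)
strip ((554.0772705078125, -7.5842132568359375), (39.602745056152344, 128.90582275390625), 84.58910369873047)
(304, 163) [ 0.5046 -0.0078  0.1766]
(341, 163) [0.5176 0.01   0.0111]
(313, 150) [ 0.5056 -0.0105  0.0101]
(331, 150) [0.5057 0.0029 0.0457]
```

```bash
python3 - <<'E'
from h import *
c=Cam('w5')
y=np.radians(-5.53);ex=np.array([np.cos(y),np.sin(y)]);ey=np.array([-np.sin(y),np.cos(y)])
S=np.array([.5545,-.0078])
for n,q,z in (('foot-xend L',(312,150),.012),('foot R',(332,150),.012),('topL',(303,164),.182),('topR',(342,164),.182),('topL2',(303,250),.182),('topR2',(341,250),.182),('topL3',(306,410),.182),('topR3',(336,410),.182),('strip NL',(298,129),.012),('strip NR',(349,129),.012)):
    p=c.plane(*q,z)[:2]; print(n,np.round(((p-S)@ex*1e3,(p-S)@ey*1e3),1))
E
```

```text
foot-xend L [-48.5  -8.1]
foot R [-48.5   7.2]
topL [-49.7  -4.8]
topR [-49.7   7.5]
topL2 [-21.4  -5.1]
topR2 [-21.5   7.4]
topL3 [47.5 -5.5]
topR3 [47.4  6.8]
strip NL [-64.9 -18.7]
strip NR [-64.8  20.1]
```

The panel is square (0.4°) and centred in y to 1 mm, but it sits 6 mm off along the strip. I'll grip it lightly and shift it about 5 mm.

Request:
move_arm:
  commands:
    - {"tx": 0, "ty": 0, "tz": 0, "twist": 0}
    - {"tx": 0, "ty": 0, "tz": 0, "twist": 0}
    - {"tx": 0, "ty": 0, "tz": 0, "twist": 0}
    - {"tx": -0.005, "ty": 0.0005, "tz": 0.0005, "twist": 0}
    - {"tx": 0, "ty": 0, "tz": 0, "twist": 0}
  grip: 0.0

```text
t: 8.05
tool_pos: [0.565, -0.0077, 0.154]
orientation: [-0.023, 0.048, 0.999, -0.002]
contact_force: [-1.5, -0.4, 1.4]
gripper_width: 0.0112
```

```bash
python3 - <<'E'
from h import *
o=status.get_obs(); print({k:np.round(v,4) for k,v in o.items() if k in('t','tool_pos','orientation','contact_force','torque')}, o['joint_positions'][[1,2,4]].sum())
E
```

```text
{'t': np.float64(8.05), 'tool_pos': array([ 0.565 , -0.0077,  0.154 ]), 'orientation': array([-0.0232,  0.0482,  0.9986, -0.0025]), 'contact_force': array([-1.538 , -0.377 ,  1.4455]), 'torque': array([0.0519, 0.2765, 0.0762])} 3.1873409469524434
```

Request:
move_arm:
  commands:
    - {"tx": 0, "ty": 0, "tz": 0, "twist": 0}
    - {"tx": 0, "ty": 0, "tz": 0, "twist": 0}
    - {"tx": 0, "ty": 0, "tz": 0, "twist": 0}
    - {"tx": 0.0005, "ty": 0.004, "tz": 0, "twist": 0}
    - {"tx": 0.0005, "ty": 0.005, "tz": 0, "twist": 0}
    - {"tx": 0.0005, "ty": 0.005, "tz": 0, "twist": 0}
    - {"tx": 0.0005, "ty": 0.005, "tz": 0, "twist": 0}
  grip: 0.03

```text
t: 8.75
tool_pos: [0.5668, 0.0124, 0.1539]
orientation: [-0.023, 0.049, 0.999, -0.002]
contact_force: [0.7, -0.4, 0.0]
gripper_width: 0.0299
```

```bash
python3 - <<'E'
from h import *
o=status.get_obs(); print({k:np.round(v,4) for k,v in o.items() if k in('t','tool_pos','orientation','contact_force','torque')}, o['joint_positions'][[1,2,4]].sum())
grab('wrist','w6')
E
```

```text
{'t': np.float64(8.75), 'tool_pos': array([0.5668, 0.0124, 0.1539]), 'orientation': array([-0.0233,  0.0487,  0.9985, -0.0024]), 'contact_force': array([ 0.6589, -0.412 ,  0.0322]), 'torque': array([-0.0437,  0.0054, -0.0138])} 3.1878302843014157
```

View pics/w6.png

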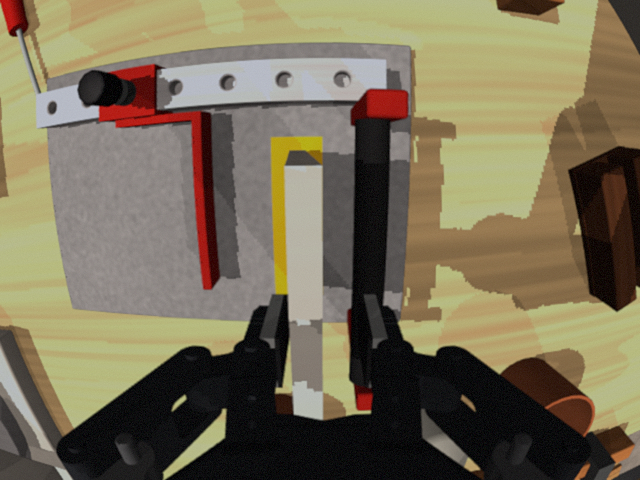

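The left finger has met the panel (pad at (280,340), panel at (305,250)), which is starting to tip. I'll keep going slowly.

Request:
move_arm:
  commands:
    - {"tx": 0.0004, "ty": 0.004, "tz": 0, "twist": 0}
    - {"tx": 0.0004, "ty": 0.004, "tz": 0, "twist": 0}
    - {"tx": 0.0004, "ty": 0.004, "tz": 0, "twist": 0}
    - {"tx": 0.0004, "ty": 0.004, "tz": 0, "twist": 0}
    - {"tx": 0.0004, "ty": 0.003, "tz": 0, "twist": 0}

```text
t: 9.3
tool_pos: [0.569, 0.0343, 0.1538]
orientation: [-0.023, 0.048, 0.999, -0.002]
contact_force: [0.9, -0.0, 0.2]
gripper_width: 0.0297
```

```bash
python3 - <<'E'
from h import *
o=status.get_obs(); print({k:np.round(v,4) for k,v in o.items() if k in('t','tool_pos','orientation','contact_force','torque')}, o['joint_positions'][[1,2,4]].sum())
grab('wrist','w7')
E
```

```text
{'t': np.float64(9.3), 'tool_pos': array([0.569 , 0.0343, 0.1538]), 'orientation': array([-0.0233,  0.0481,  0.9986, -0.002 ]), 'contact_force': array([ 0.8695, -0.0266,  0.2378]), 'torque': array([ 0.0165, -0.0601, -0.0275])} 3.1881425947515822
```

View pics/w7.png

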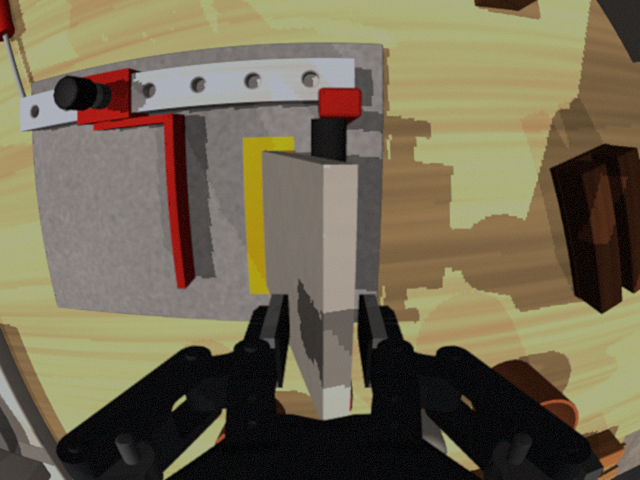

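The panel has tipped back: its front face is visible from (265,155) to (325,410), with the top edge at (340,170). I'll fit the face plane for the tilt and look for bar contact.

```bash
cat > face.py <<'E'
from h import *
from m import *
import sys
yw=np.radians(-5.53);ex=np.array([np.cos(yw),np.sin(yw)]);ey=np.array([-np.sin(yw),np.cos(yw)]);S=np.array([.5545,-.0078])
def face(tag,box):
    c=Cam(tag);u,v,P,I=cloud(c,*box)
    E=np.c_[(P[:,:2]-S)@ex,(P[:,:2]-S)@ey,P[:,2]]*1e3
    m=(E[:,2]>30)&(E[:,2]<165)&(abs(E[:,0])<70)&(E[:,1]>-20)&(E[:,1]<70)&(np.ptp(I,axis=1)<50)
    E=E[m]
    A=np.c_[E[:,0],E[:,2],np.ones(len(E))]
    w=np.ones(len(E),bool)
    for _ in range(6):
        k=np.linalg.lstsq(A[w],E[w,1],rcond=None)[0]; r=E[:,1]-A@k; w=abs(r)<max(3,1.5*np.std(r[w])) if _<4 else abs(r)<3
    print(tag,'n',w.sum(),'tilt deg',np.degrees(np.arctan(k[1])).round(2),'squareness deg',np.degrees(np.arctan(k[0])).round(2),'y at foot',(k[1]*12+k[2]).round(1),'x range',np.percentile(E[w,0],[0.5,99.5]).round(1),'res',np.std(r[w]).round(2))
if __name__=='__main__': face(sys.argv[1],tuple(map(int,sys.argv[2:6])))
E
python3 face.py w7 265 325 150 400
```

```text
w7 n 8544 tilt deg 16.54 squareness deg -0.15 y at foot -5.5 x range [-54.5  53.7] res 0.26
```

The tilt is 16.5° against 16.3° predicted for bar contact with this foot position, and it is square to 0.15°, so the panel is resting on the bar. Neither finger touches it, so I'll withdraw upwards.

Request:
move_arm:
  commands:
    - {"tx": 0, "ty": -0.003, "tz": 0, "twist": 0}
    - {"tx": 0, "ty": 0, "tz": 0.01, "twist": 0}
    - {"tx": 0, "ty": 0, "tz": 0.02, "twist": 0}
    - {"tx": 0, "ty": 0, "tz": 0.03, "twist": 0}
    - {"tx": 0, "ty": 0, "tz": 0.03, "twist": 0}
    - {"tx": 0, "ty": 0, "tz": 0.02, "twist": 0}

```text
t: 9.95
tool_pos: [0.5653, 0.0306, 0.2653]
orientation: [-0.028, 0.049, 0.998, -0.002]
contact_force: [0.8, 0.1, -0.6]
gripper_width: 0.03
```

```bash
python3 - <<'E'
from h import *
o=status.get_obs(); print({k:np.round(v,4) for k,v in o.items() if k in('t','tool_pos','orientation','contact_force','torque','joint_positions')}, o['joint_positions'][[1,2,4]].sum())
grab('wrist','w8')
E
python3 face.py w8 200 420 100 420
```

```text
{'t': np.float64(9.95), 'joint_positions': array([-0.0671,  0.1026,  1.6798, -0.0053,  1.4147, -1.5397]), 'tool_pos': array([0.5653, 0.0306, 0.2653]), 'orientation': array([-0.0278,  0.0486,  0.9984, -0.0021]), 'contact_force': array([ 0.7995,  0.0623, -0.5841]), 'torque': array([-0.0641, -0.0349,  0.0462])} 3.197195171446454
w8 n 4906 tilt deg 16.54 squareness deg -0.14 y at foot -5.5 x range [-54.8  54.9] res 0.34
```

View pics/w8.png

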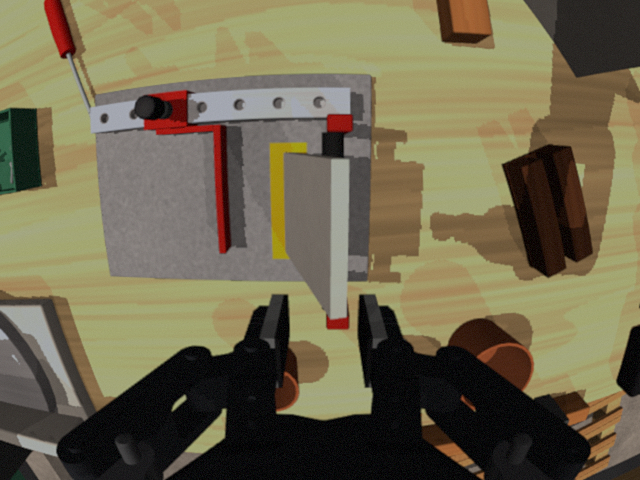

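The panel still leans after release: tilt 16.54°, squareness -0.14°, x centred within ±55 on the strip. Next is the knob, so I'll turn the wrist and watch the tool tilt.

Request:
move_arm:
  commands:
    - {"tx": 0, "ty": -0.01, "tz": 0.01, "twist": -0.12}
    - {"tx": 0, "ty": -0.01, "tz": 0, "twist": -0.14}
    - {"tx": 0, "ty": -0.01, "tz": 0, "twist": -0.14}
    - {"tx": 0, "ty": -0.01, "tz": 0, "twist": -0.14}
    - {"tx": 0, "ty": -0.01, "tz": 0, "twist": -0.14}
    - {"tx": 0, "ty": -0.01, "tz": 0, "twist": -0.14}
  grip: 0.06

```text
t: 10.6
tool_pos: [0.5685, -0.0318, 0.2837]
orientation: [-0.019, 0.457, 0.889, 0.008]
contact_force: [-1.0, 0.1, -0.0]
gripper_width: 0.0603
```

```bash
cat > st.py <<'E'
from h import *
from scipy.spatial.transform import Rotation as R
o=status.get_obs(); q=o['orientation']; M=R.from_quat([q[1],q[2],q[3],q[0]]).as_matrix()
print('t',round(float(o['t']),2),'pos',np.round(o['tool_pos'],4),'yaw_y',np.degrees(np.arctan2(M[1,1],M[0,1])).round(2),'toolz',M[:,2].round(3),'F',np.round(o['contact_force'],1),'w',round(float(o['gripper_width']),4),'q',np.round(o['joint_positions'],3),'sum',o['joint_positions'][[1,2,4]].sum().round(4))
E
python3 st.py
```

```text
t 10.6 pos [ 0.5685 -0.0318  0.2837] yaw_y 35.64 toolz [-0.028  0.031 -0.999] F [-1.   0.1 -0. ] w 0.0603 q [-0.193  0.08   1.67   0.026  1.425 -0.819] sum 3.1747
```

Request:
move_arm:
  commands:
    - {"tx": -0.015, "ty": -0.012, "tz": 0, "twist": -0.12}
    - {"tx": -0.015, "ty": -0.012, "tz": 0, "twist": -0.12}
    - {"tx": -0.015, "ty": -0.012, "tz": 0, "twist": -0.12}
    - {"tx": -0.015, "ty": -0.012, "tz": 0, "twist": -0.12}
    - {"tx": -0.015, "ty": -0.012, "tz": 0, "twist": -0.12}
    - {"tx": -0.015, "ty": -0.012, "tz": 0, "twist": -0.1}
    - {"tx": -0.01, "ty": -0.005, "tz": 0, "twist": 0}

```text
t: 11.3
tool_pos: [0.4644, -0.1137, 0.2822]
orientation: [-0.015, 0.745, 0.666, 0.013]
contact_force: [-0.3, 0.2, 0.5]
gripper_width: 0.0599
```

```bash
python3 st.py
```

```text
t 11.3 pos [ 0.4644 -0.1137  0.2822] yaw_y -6.39 toolz [-0.     0.041 -0.999] F [-0.3  0.2  0.5] w 0.0599 q [-0.411 -0.137  1.884  0.038  1.411 -0.306] sum 3.1583
```

The remaining 2.4° tilt now lies in the pad plane, which is harmless for gripping the upright knob. I'll look for the knob with the wrist camera.

```bash
python3 - <<'E'
from h import *
grab('wrist','w9')
E
python3 face.py w9 0 640 0 480
```

```text
w9 n 8760 tilt deg 16.54 squareness deg -0.13 y at foot -5.5 x range [-54.2  54.9] res 0.48
```

View pics/w9.png

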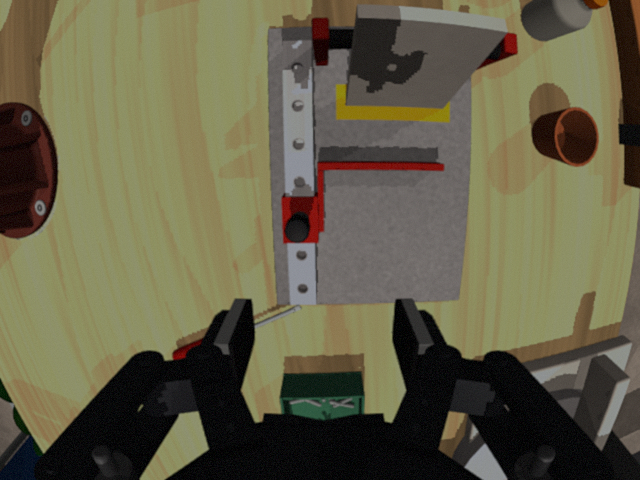

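The wrist view shows the knob at (297,228) on the red sleeve, the next hole at (300,182), and the panel leaning on the bar with its foot on the strip.

```bash
python3 - <<'E'
from h import *
from m import *
from face import ex,ey,S
c=Cam('w9');u,v,P,I=cloud(c,275,325,205,250)
m=(I.max(1)<50)&(P[:,2]>.085)
print('knob top',m.sum(),'z',np.median(P[m,2]).round(4),'px',u[m].mean(),v[m].mean())
Q=c.plane(u[m],v[m],.094)
(cx,cy),r=cv2.minEnclosingCircle((Q[:,:2]*1e3).astype(np.float32));print('circ',cx,cy,r,'mean',Q[:,:2].mean(0),'easel rel',(Q[:,:2].mean(0)-S)@ex,(Q[:,:2].mean(0)-S)@ey)
# holes
g=cv2.cvtColor(c.img,cv2.COLOR_BGR2GRAY)
for (x,y) in ((302,183),(299,144),(297,105),(301,256),(302,289)):
    w=g[y-9:y+10,x-8:x+9].astype(float);yy,xx=np.mgrid[y-9:y+10,x-8:x+9]
    k=w<np.percentile(w,50)*.72;  p=c.plane(xx[k].mean(),yy[k].mean(),.042)[:2]
    print('hole',k.sum(),xx[k].mean().round(1),yy[k].mean().round(1),p.round(4),np.round(((p-S)@ex*1e3+40,(p-S)@ey*1e3+66),1))
print('pred knob',S-.105*ex-.126*ey,'next',S-.105*ex-.086*ey)
E
```

```text
knob top 464 z 0.0927 px 296.7413793103448 229.3405172413793
circ 438.1211242675781 -120.75679779052734 11.879874229431152 mean [ 0.43831759 -0.12086915] easel rel -0.10474555285868722 -0.12373905755470807
hole 16 299.1 185.1 [ 0.4414 -0.0865] [-65.  -23.2]
hole 67 297.6 145.2 [ 0.4449 -0.0449] [-65.5  18.5]
hole 62 296.5 106.6 [ 0.4484 -0.005 ] [-65.8  58.6]
hole 75 301.1 254.7 [ 0.4339 -0.1624] [-65.2 -99.5]
hole 72 302.3 288.2 [ 0.43  -0.202] [ -65.2 -139.3]
pred knob [ 0.43784645 -0.12309505] next [ 0.44170113 -0.08328122]
```

The knob is at (0.438, -0.122), z top 0.093, agreeing with the holes to 2–3 mm along the tube. I'll descend in stages.

Request:
move_arm:
  commands:
    - {"tx": -0.012, "ty": -0.004, "tz": -0.02, "twist": 0.008}
    - {"tx": -0.012, "ty": -0.004, "tz": -0.025, "twist": 0.008}
    - {"tx": 0, "ty": 0, "tz": -0.03, "twist": 0}
    - {"tx": 0, "ty": 0, "tz": -0.03, "twist": 0}
    - {"tx": 0, "ty": 0, "tz": -0.02, "twist": 0}
    - {"tx": 0, "ty": 0, "tz": 0, "twist": 0}

```text
t: 11.95
tool_pos: [0.4407, -0.1216, 0.1559]
orientation: [-0.012, 0.735, 0.678, 0.016]
contact_force: [-0.7, -0.2, 0.1]
gripper_width: 0.0599
```

```bash
python3 st.py;  python3 - <<'E'
from h import *
grab('wrist','w10')
E
```

```text
t 11.95 pos [ 0.4407 -0.1216  0.1559] yaw_y -4.68 toolz [ 0.007  0.039 -0.999] F [-0.7 -0.2  0.1] w 0.0599 q [-0.449 -0.062  2.062  0.042  1.153 -0.384] sum 3.1531
```

View pics/w10.png

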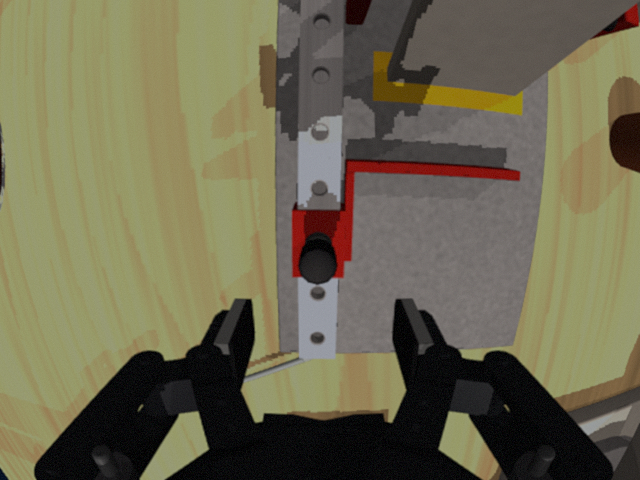

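```bash
python3 - <<'E'
from h import *
from m import *
from face import ex,ey,S
c=Cam('w10');u,v,P,I=cloud(c,290,345,235,290)
m=(I.max(1)<60)&(P[:,2]>.088)
Q=c.plane(u[m],v[m],.094)
(cx,cy),r=cv2.minEnclosingCircle((Q[:,:2]*1e3).astype(np.float32));print(m.sum(),np.median(P[m,2]),'circ',cx,cy,r,'mean',Q[:,:2].mean(0))
print(c.proj([status.get_obs()['tool_pos']]))
E
```

```text
1106 0.09276890333473696 circ 438.67889404296875 -118.62210083007812 14.348093032836914 mean [ 0.43754212 -0.12088453]
[[325.56124535 315.76456488]]
```

Request:
move_arm:
  commands:
    - {"tx": -0.0015, "ty": 0, "tz": -0.025, "twist": -0.008}
    - {"tx": -0.001, "ty": 0, "tz": -0.025, "twist": -0.006}
    - {"tx": 0, "ty": 0, "tz": -0.02, "twist": 0}
    - {"tx": 0, "ty": 0, "tz": 0, "twist": 0}

```text
t: 12.4
tool_pos: [0.4463, -0.1241, 0.0931]
orientation: [-0.004, 0.738, 0.674, 0.019]
contact_force: [-0.3, 1.0, 0.2]
gripper_width: 0.0599
```

```bash
python3 st.py
```

```text
t 12.4 pos [ 0.4463 -0.1241  0.0931] yaw_y -5.22 toolz [ 0.023  0.033 -0.999] F [-0.3  1.   0.2] w 0.0599 q [-0.449  0.036  2.101  0.047  0.998 -0.383] sum 3.1356
```

Request:
move_arm:
  commands:
    - {"tx": -0.005, "ty": 0.0015, "tz": -0.008, "twist": 0}
    - {"tx": -0.0045, "ty": 0.001, "tz": -0.008, "twist": 0}
    - {"tx": -0.001, "ty": 0, "tz": -0.006, "twist": 0}
    - {"tx": 0, "ty": 0, "tz": 0, "twist": 0}

```text
t: 12.8
tool_pos: [0.4394, -0.123, 0.075]
orientation: [0.0, 0.738, 0.675, 0.021]
contact_force: [-0.3, -0.3, 0.4]
gripper_width: 0.0599
```

```bash
python3 st.py
```

```text
t 12.8 pos [ 0.4394 -0.123   0.075 ] yaw_y -5.11 toolz [ 0.032  0.029 -0.999] F [-0.3 -0.3  0.4] w 0.0599 q [-0.454  0.048  2.132  0.049  0.947 -0.393] sum 3.1263
```

Request:
move_arm:
  commands:
    - {"tx": -0.002, "ty": 0.001, "tz": -0.006, "twist": 0}
    - {"tx": -0.0005, "ty": 0, "tz": -0.004, "twist": 0}
    - {"tx": 0, "ty": 0, "tz": 0, "twist": 0}

```text
t: 13.1
tool_pos: [0.4375, -0.1224, 0.0652]
orientation: [0.001, 0.738, 0.675, 0.022]
contact_force: [0.1, -0.1, 0.5]
gripper_width: 0.0603
```

```bash
python3 st.py;  python3 - <<'E'
from h import *
grab('wrist','w11');grab('scene','s11')
i=cv2.imread('pics/w11.png')[150:450,150:500];j=cv2.imread('pics/s11.png')[150:300,200:350]
cv2.imwrite('pics/c11.png',np.hstack([i,cv2.resize(j,(300,300),interpolation=cv2.INTER_CUBIC)]))
E
```

```text
t 13.1 pos [ 0.4375 -0.1224  0.0652] yaw_y -5.12 toolz [ 0.034  0.028 -0.999] F [ 0.1 -0.1  0.5] w 0.0603 q [-0.454  0.06   2.142  0.05   0.922 -0.395] sum 3.1241
```

View pics/c11.png

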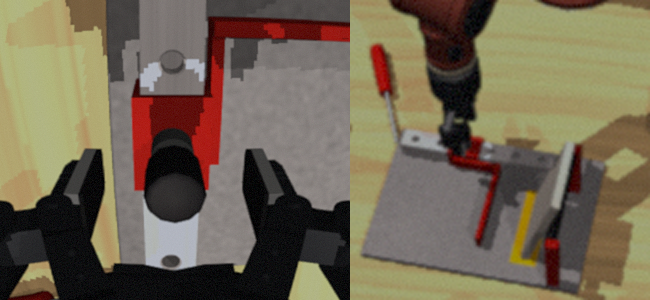

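The knob sits centred between the pads (crop (175,190), pads at 100 and 245), and the panel is still leaning. Closing.

Request:
move_arm:
  commands:
    - {"tx": 0, "ty": 0, "tz": 0, "twist": 0}
    - {"tx": 0, "ty": 0, "tz": 0, "twist": 0}
    - {"tx": 0, "ty": 0, "tz": 0, "twist": 0}
    - {"tx": 0, "ty": 0, "tz": 0, "twist": 0}
    - {"tx": 0, "ty": 0, "tz": 0, "twist": 0}
  grip: 0.0

```text
t: 13.7
tool_pos: [0.4377, -0.1227, 0.0662]
orientation: [0.001, 0.737, 0.675, 0.021]
contact_force: [1.5, -1.3, -1.4]
gripper_width: 0.0224
```

```bash
python3 st.py
```

```text
t 13.7 pos [ 0.4377 -0.1227  0.0662] yaw_y -5.08 toolz [ 0.032  0.028 -0.999] F [ 1.5 -1.3 -1.4] w 0.0224 q [-0.454  0.059  2.14   0.049  0.926 -0.395] sum 3.1251
```

Request:
move_arm:
  commands:
    - {"tx": 0, "ty": 0, "tz": 0.005, "twist": 0}
    - {"tx": 0, "ty": 0, "tz": 0.005, "twist": 0}
    - {"tx": 0, "ty": 0, "tz": 0.001, "twist": 0}

```text
t: 14.0
tool_pos: [0.4375, -0.1226, 0.0762]
orientation: [0.001, 0.738, 0.675, 0.021]
contact_force: [3.2, -0.9, -7.3]
gripper_width: 0.0222
```

```bash
python3 st.py
```

```text
t 14.0 pos [ 0.4375 -0.1226  0.0762] yaw_y -5.1 toolz [ 0.033  0.027 -0.999] F [ 3.2 -0.9 -7.3] w 0.0222 q [-0.454  0.04   2.137  0.048  0.948 -0.394] sum 3.1243
```

The knob is up 10 mm with 7 N on it, so the pin is free. I'll slide along easel +y.

Request:
move_arm:
  commands:
    - {"tx": 0.0005, "ty": 0.004, "tz": 0.001, "twist": 0}
    - {"tx": 0.0005, "ty": 0.005, "tz": 0, "twist": 0}
    - {"tx": 0.0005, "ty": 0.005, "tz": 0, "twist": 0}
    - {"tx": 0.0005, "ty": 0.005, "tz": 0, "twist": 0}

```text
t: 14.4
tool_pos: [0.4394, -0.104, 0.0768]
orientation: [0.002, 0.738, 0.675, 0.02]
contact_force: [3.8, -3.0, -6.9]
gripper_width: 0.0223
```

```bash
python3 st.py
```

```text
t 14.4 pos [ 0.4394 -0.104   0.0768] yaw_y -5.1 toolz [ 0.033  0.024 -0.999] F [ 3.8 -3.  -6.9] w 0.0223 q [-0.412  0.031  2.145  0.043  0.946 -0.348] sum 3.1212
```

Request:
move_arm:
  commands:
    - {"tx": 0.0005, "ty": 0.005, "tz": 0, "twist": 0}
    - {"tx": 0.0005, "ty": 0.005, "tz": 0, "twist": 0}
    - {"tx": 0.0005, "ty": 0.005, "tz": 0, "twist": 0}
    - {"tx": 0, "ty": 0.002, "tz": 0, "twist": 0}

```text
t: 14.8
tool_pos: [0.4412, -0.0849, 0.0768]
orientation: [0.003, 0.737, 0.675, 0.02]
contact_force: [4.5, -2.4, -8.0]
gripper_width: 0.0223
```

```bash
python3 st.py;  python3 - <<'E'
from h import *
grab('wrist','w12')
E
```

```text
t 14.8 pos [ 0.4412 -0.0849  0.0768] yaw_y -5.06 toolz [ 0.034  0.024 -0.999] F [ 4.5 -2.4 -8. ] w 0.0223 q [-0.37   0.025  2.151  0.042  0.943 -0.307] sum 3.1192
```

View pics/w12.png

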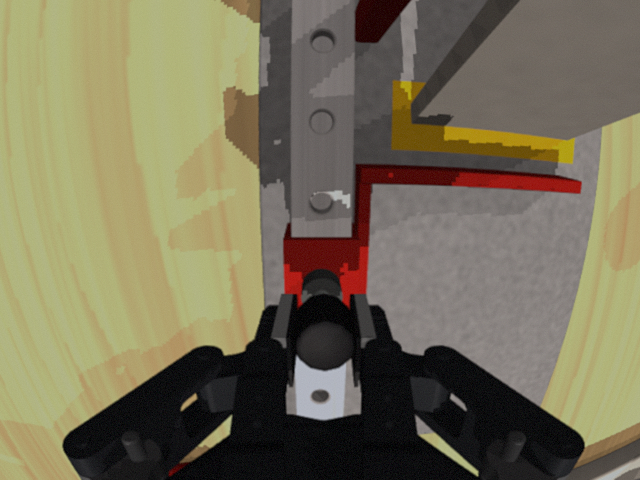

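The toe at (475,178) is now just short of the strip, with 37.9 mm travelled. I'll go the last 2 mm while letting the pin down.

Request:
move_arm:
  commands:
    - {"tx": 0.0003, "ty": 0.0017, "tz": 0, "twist": 0}
    - {"tx": 0, "ty": 0, "tz": -0.002, "twist": 0}

```text
t: 15.05
tool_pos: [0.4415, -0.0824, 0.0749]
orientation: [0.002, 0.737, 0.675, 0.021]
contact_force: [3.1, -2.2, -7.1]
gripper_width: 0.0225
```

```bash
python3 st.py
```

```text
t 15.05 pos [ 0.4415 -0.0824  0.0749] yaw_y -5.06 toolz [ 0.033  0.025 -0.999] F [ 3.1 -2.2 -7.1] w 0.0225 q [-0.365  0.028  2.152  0.043  0.939 -0.303] sum 3.1196
```

Request:
move_arm:
  commands:
    - {"tx": 0, "ty": 0, "tz": -0.002, "twist": 0}
    - {"tx": 0, "ty": 0, "tz": -0.002, "twist": 0}

```text
t: 15.25
tool_pos: [0.4415, -0.0824, 0.0707]
orientation: [0.002, 0.737, 0.675, 0.021]
contact_force: [3.2, -2.2, -5.2]
gripper_width: 0.0222
```

```bash
python3 st.py
```

```text
t 15.25 pos [ 0.4415 -0.0824  0.0707] yaw_y -5.07 toolz [ 0.033  0.025 -0.999] F [ 3.2 -2.2 -5.2] w 0.0222 q [-0.365  0.036  2.154  0.044  0.93  -0.303] sum 3.1197
```

The pin is past the ride height and the spring still pulls, so it has entered the hole. I'll lower it fully home.

Request:
move_arm:
  commands:
    - {"tx": 0, "ty": 0, "tz": -0.002, "twist": 0}
    - {"tx": 0, "ty": 0, "tz": -0.002, "twist": 0}
    - {"tx": 0, "ty": 0, "tz": -0.001, "twist": 0}

```text
t: 15.55
tool_pos: [0.4416, -0.0825, 0.0661]
orientation: [0.001, 0.738, 0.675, 0.021]
contact_force: [-1.0, -0.5, 6.1]
gripper_width: 0.0222
```

```bash
python3 st.py
```

```text
t 15.55 pos [ 0.4416 -0.0825  0.0661] yaw_y -5.09 toolz [ 0.033  0.026 -0.999] F [-1.  -0.5  6.1] w 0.0222 q [-0.366  0.046  2.154  0.045  0.92  -0.304] sum 3.1209
```

Request:
move_arm:
  commands:
    - {"tx": 0, "ty": 0, "tz": -0.0005, "twist": 0}
    - {"tx": 0, "ty": 0, "tz": 0, "twist": 0}

```text
t: 15.75
tool_pos: [0.4416, -0.0824, 0.0662]
orientation: [0.001, 0.738, 0.675, 0.021]
contact_force: [1.5, -1.0, -3.9]
gripper_width: 0.0221
```

```bash
python3 st.py;  python3 - <<'E'
from h import *
from m import *
grab('wrist','w13');grab('scene','s13');grab('top','t13')
i=cv2.imread('pics/w13.png')[50:450,150:640][:,:400];j=cv2.imread('pics/s13.png')[150:330,200:380]
cv2.imwrite('pics/c13.png',np.hstack([i,cv2.resize(j,(400,400),interpolation=cv2.INTER_CUBIC)]))
E
python3 face.py w13 340 640 0 300; python3 face.py s13 270 330 200 290
python3 - <<'E'
from h import *
from m import *
from face import S,ex,ey
for tag,box in (('s13',(215,320,215,300)),('w13',(355,620,150,210)),('t13',(330,420,220,300))):
    c=Cam(tag);u,v,P,I=cloud(c,*box);b,g,r=I.T
    m=(r>70)&(g<50)&(b<50)&(P[:,2]>.03)&(P[:,2]<.048)
    E=np.c_[(P[:,:2]-S)@ex*1e3,(P[:,:2]-S)@ey*1e3]; m&=(E[:,0]>-60)&(E[:,0]<50)&(E[:,1]<-10)&(E[:,1]>-60)
    print(tag,'toe y rel strip centre (expect face -26)',m.sum(),np.percentile(E[m,1],[3,50,97]).round(1) if m.sum() else '')
# bystanders: changes outside the easel/arm between first & last scene
a=cv2.GaussianBlur(Cam('scene0').img,(5,5),0);b=cv2.GaussianBlur(Cam('s13').img,(5,5),0);d=cv2.absdiff(a,b).max(2)
cv2.imwrite('pics/diff.png',cv2.convertScaleAbs(d,alpha=3))
E
```

```text
t 15.75 pos [ 0.4416 -0.0824  0.0662] yaw_y -5.09 toolz [ 0.032  0.026 -0.999] F [ 1.5 -1.  -3.9] w 0.0221 q [-0.366  0.046  2.154  0.045  0.921 -0.304] sum 3.1218
w13 n 21837 tilt deg 16.47 squareness deg -0.29 y at foot -5.5 x range [-55.3  52.1] res 0.53
s13 n 261 tilt deg 16.45 squareness deg 0.71 y at foot -5.0 x range [-54.4  58.1] res 0.85
s13 toe y rel strip centre (expect face -26) 66 [-32.5 -28.8 -25.4]
w13 toe y rel strip centre (expect face -26) 2472 [-33.1 -29.5 -26.1]
t13 toe y rel strip centre (expect face -26) 70 [-32.5 -30.2 -27.2]
```

View pics/c13.png

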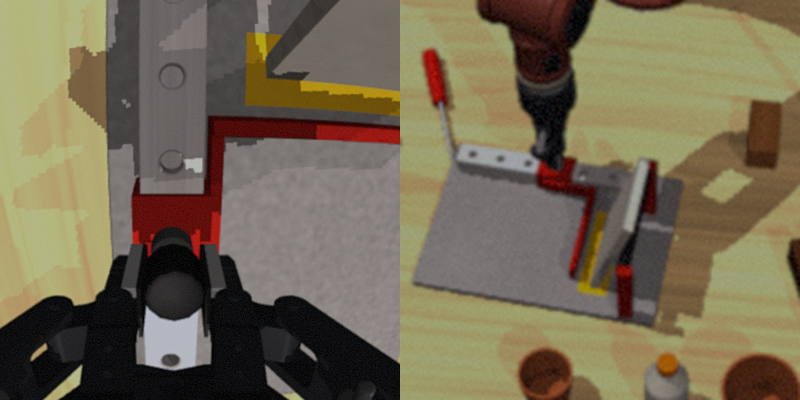

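View pics/t13.png

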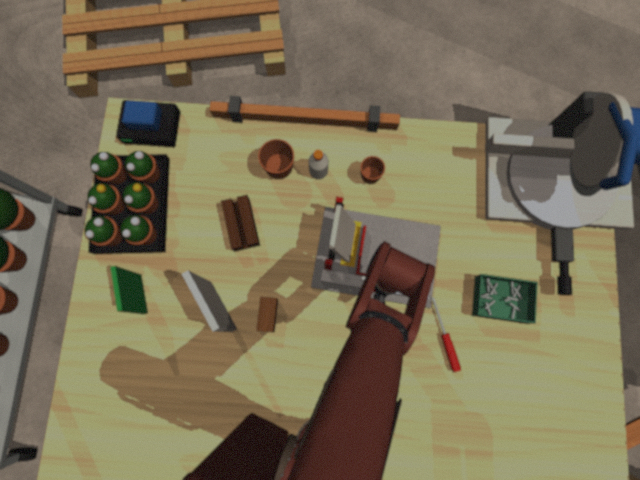

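Everything matches: the toe face is 26 mm short of the strip centre, the panel still leans at 16.5°, and the bystanders sit where they did. I'll finish with a slight downward press so the pin stays seated.

Request:
move_arm:
  commands:
    - {"tx": 0, "ty": 0, "tz": -0.001, "twist": 0}
    - {"tx": 0, "ty": 0, "tz": -0.001, "twist": 0}

```text
t: 16.1
tool_pos: [0.4418, -0.0825, 0.0661]
orientation: [0.0, 0.737, 0.675, 0.02]
contact_force: [-3.1, -0.1, 8.6]
gripper_width: 0.0222
```

```bash
python3 st.py
```

```text
t 16.1 pos [ 0.4418 -0.0825  0.0661] yaw_y -5.07 toolz [ 0.03   0.027 -0.999] F [-3.1 -0.1  8.6] w 0.0222 q [-0.366  0.048  2.153  0.045  0.923 -0.304] sum 3.1232
```

The plunger is bottomed: 8.6 N upward reaction at the same z as at the start, 0.0661. Handing in.

```bash
python3 -c "
from station import sign_off
print(sign_off())"; python3 st.py
```

```text
the job is handed in; nothing more can be done
None
the job is handed in; nothing more can be done
```

I handed the job in at about 16.1 s. I lifted the small white panel out of its block, stood it on the strip, tipped it back against the bar and let go. Then I pulled the knob up, slid the stop one hole towards the panel and lowered the pin home, still gripping the knob.

**Panel:** it leans at 16.5° and is square to the easel (wrist camera −0.3°, scene camera +0.7°). It is centred on the strip to within 1–2 mm. The tilt is less than the text's "about 18°", but matches what I worked out for this foot position. It was unchanged after release and after the slide.

**Stop:** the tool travelled 40 mm, and the toe face measured 25–27 mm short of the strip's centre (26 expected).

**Pin:** the tool is back at its starting height of 0.066 m with a light downward press, and the reaction on the tool is about 8.6 N.

**Disagreements and drift:**
- The knob's measured position along the tube differed from the hole pattern by 2–3 mm.
- The tool drifted up to 3° off vertical, so the panel first landed on one corner with a brief push of about 20 N. It then sat flat, and I moved it 5 mm to centre it.
- By eye, the other things on the bench are where they started in the last top view. I made a scene difference image but did not look at it.

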